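Hang the batch marker on the tally rail

ROBOT

A 6-joint arm with a two-finger parallel gripper is mounted at the origin on the work surface. World frame = base frame: x ahead of the robot, y to its left, z up, the work surface at z = 0. Lengths are in mm, angles in degrees, forces in N, time in s.
With the tool pointing down it reaches from about 275 to 750 mm from the base axis. Payload 10.2 kg.
Tool frame: the origin (TCP) lies on the front face of the gripper's body, between the roots of the fingers; the fingertips stand 64 mm ahead of it and the grasp point (between the pads) lies 45 mm ahead of it (arm.grasp_offset is the distance from the TCP to the grasp point, in mm); z points along the fingers, y is the line along which they close (so a half turn about z gives the same grasp; the last joint's range is limited). The gripper opens to 88 mm and grips with 3 to 60 N. Pads are 18 mm wide; open, the fingers measure 123 mm over their backs; the gripper's body (75 mm by 187 mm) begins 45 mm behind the grasp point.
Start: joints at [-77.372, 17.928, 85.812, -0, 76.261, -12.8], TCP at [225.41, -474.154, 302.72] pointing down, gripper open.
Joint ranges: [-168.41, 168.41], [-55.51, 124.54], [10.69, 146.95], [-70.63, 250.63], [1, 178], [-165.06, 165.06]. Speed limits (degrees/s): [136.94, 136.94, 172.46, 180, 180, 180].

INTERFACE

Orientations are given as a 3x3 rotation matrix whose columns are the frame's x, y, z axes.
In Python, from rig import arm, vision gives the robot as it stands.
- The arm moves only by the tool carry_out, never from a script. Its arguments are lists of equal length, an entry for each row: "hand": the closure, from -1 (fully open) to 1 (shut); "offset": the shift along the tool's x, y, z as a fraction of full scale, a list of three; "rotation": the turn, a rotation vector about the tool's x, y, z as a fraction of full scale, a list of three. A call has 1 to 20 rows; each row is the pose to reach, as a shift and turn from the pose commanded when the call began, along the tool's axes at that moment; what a row does not reach only later rows make up. Full scale, the value 1, is 15 cm for a shift and 45 degrees for a turn. A row lasts 1/8 s, in which the tool goes at most 62.5 mm and 10.7 degrees, less where a joint would pass 70% of its speed; a pose out of reach is approached as far as the arm can. A call with a number of a shift or a turn outside -1 to 1 is refused whole. A call with a gripper value outside its range is refused whole. The fingers move at their own pace and stop on an object; "squeeze" is the grip in N (left out, the last holds). Time passes only in rows, so rows that repeat a pose let the fingers close. It gives the time, the measured TCP pose, the force, the opening and the grip force at its end, in the units of the state.
- arm.get_state(): the state, without advancing time (a new reading comes with each control period).
- vision.snapshot(name): name is "scene" or "top"; returns the picture (384x512x3 uint8, blue, green, red); there is no depth.
- vision.get_calibration(name): a dict with "intrinsics" (3x3 intrinsics, pixels), "cam_to_world" (4x4, takes a point from camera to world coordinates). Camera axes: x right, y down, z forward; pixel columns grow to the right and rows downward; lengths in mm; the calibration is good to about 2 mm. A picture is of the moment at which its call begins. get_calibration takes no time and is no camera call.
- arm.job_done(): hands the job in; it is judged then, once.
The state is a dict: "time_s": time; "joint_pos": joint angles; "qd": joint speeds; "effort": joint torques, N m; "tcp_pos": TCP position; "eef_rot": TCP orientation; "wrist_force": force on the tool from outside, world axes, zero at the start; "wrist_torque": the same for the moment, N m; "finger_gap": finger opening in mm; "grip_force": force on a finger pad.
Only numpy, scipy, OpenCV 4.12 (cv2) and the standard library are available. Lean on these libraries where they do the work, as an engineer would, in place of code of your own. Each camera call takes 0.05 s, during which the arm holds its last target. There are 200 camera calls.

TASK

The tray is finished: pick up the red batch marker, thread its ring onto the open end of the bent tally rail and slide it gently round both bends until it is fully home against the black rubber stop, then let go so that it hangs there. Keep it upright (within about 15 degrees) all the way, do not force it against the rail (keep under about 10 N), and leave the other markers and everything else on the bench where they are.

Things in the scene. Friction and masses are not known exactly. Their poses are not given: they have to be found in the camera images.
- red_marker_center (a point): centre of the red batch marker's bore, also half-way up the marker (48 mm above its underside, 48 mm below its top). z up, bore along x. The ring is upright, 31 mm outside, 15 mm inside diameter, 10 mm thick (x). On top of it a red grip tab, 10 mm (x) by 14 mm (y), reaches from 14 to 48 mm above this point.
- red_marker: the red marker; origin at the centre of its underside, axes as at its centre. Its dark steel foot is 30 x 40 x 16 mm (x, y, height). About 0.11 kg, mostly in the foot, so that it hangs upright when the ring is on the rail. Front and back are alike.
- rack: the tally rail, fixed to the bench: an 8 mm steel rod, bent twice in one level plane, its axis 150 mm above the bench. It is carried only at its stop end, by a post (26 x 22 mm, top 10 mm above the rod's axis) on a grey foot plate 110 x 110 x 14 mm, so the 15 mm ring can pass along all of it with 3.5 mm of play all round. Origin at bench height.
- rail_plan (a point): 150 mm above the rack's origin, same axes: the rod as drawn, mm. Open end at x -55, y 134 along -y to a corner at (-55, 0), along +x to a corner at (55, 0), along -y to the stop face at (55, -150). Corners rounded to 25 mm radius. Hand-bent: the stop leg is straight and true but up to 45 mm longer or shorter than drawn, the open leg 15 mm; each corner is off by up to 4 degrees.
- rail_tip (a point): the very end of the rod at its open end, rounded, on the rod's axis. y runs along the last leg, outwards beyond the end; z up. This is where the end and its leg really are, bends included. The rod is rigid.
- rail_stop (a point): the middle of the black rubber stop's face (26 mm disc) on the rod's axis, as it stands unpressed; y along the rod, away from the stop, z up. The stop is sprung: it gives 1 mm per 0.9 N, at most 8 mm, and pushes the ring back as it returns. With the ring home its centre is 5 mm from this point.
- blue_marker: blue marker; origin at its underside. The same shape as the red one; a bystander.
- yellow_marker: yellow marker; origin at its underside. The same shape as the red one; a bystander.
- nut_bowl: white bowl, 120 mm across, 55 mm high; origin at its underside; a bystander
- spoon: spoon lying on the bench; a bystander
- syrup_jar: closed jar, 70 mm across, 110 mm high; origin at its underside; a bystander
- pastry_brush: pastry brush lying on the bench; a bystander

How it is judged:
By the outcome, as a careful person would: the job done as asked, in the order asked, and still so for the second after the job is handed in, with the robot touching nothing.
It also fails if it takes over 72 s, if anything falls off the work surface, if the arm or the gripper's body presses on something with over 40 N, if the wrist force passes 120 N, or if a joint passes its speed limit or range.

## Working session

There is one attempt and no reset: what is moved stays moved. The work goes in short steps, Python scripts to look and compute and a tool call to move; the robot and the scene stay as the last step left them, time stands still between calls to the robot, and variables do not carry over. Pictures are saved under pics/ and viewed, at most 10 in all, crops included, and the job is handed in when it is done.

Besides the shell and the picture viewer there is one more tool, called after ">>>" as name(argument=value, ...) on one line, values as JSON. carry_out: Moves the arm, as the interface text tells. Its arguments: {"type":"object","properties":{"hand":{"type":"array","items":{"type":"number"}},"offset":{"type":"array","items":{"type":"array","items":{"type":"number","minimum":-1,"maximum":1}}},"rotation":{"type":"array","items":{"type":"array","items":{"type":"number","minimum":-1,"maximum":1}}},"squeeze":{"type":"number"}},"required":["hand","offset","rotation"]}

```bash
mkdir -p pics; python3 - <<'E'
from rig import arm, vision
import cv2,numpy as np
np.set_printoptions(precision=4,suppress=True)
for n in("scene","top"):
    cv2.imwrite(f"pics/{n}0.png",vision.snapshot(n)); c=vision.get_calibration(n); print(n,np.array(c["intrinsics"]),np.array(c["cam_to_world"]))
s=arm.get_state();print(s)
E
```

```text
scene [[390.6111   0.     251.6787]
 [  0.     390.6111 189.6693]
 [  0.       0.       1.    ]] [[  -0.2912    0.8067   -0.5143 1085.3964]
 [   0.9566    0.2514   -0.1472  206.7662]
 [   0.0105   -0.5349   -0.8449 1002.5124]
 [   0.        0.        0.        1.    ]]
top [[392.7101   0.     255.8876]
 [  0.     392.7101 188.3526]
 [  0.       0.       1.    ]] [[   0.0343   -0.9792    0.2001  317.3064]
 [  -0.9994   -0.0343    0.0031   63.4161]
 [   0.0038   -0.2001   -0.9798 1312.9571]
 [   0.        0.        0.        1.    ]]
{'time_s': 0.1, 'joint_pos': array([-77.3735,  17.9554,  85.8477,  -0.0016,  76.2624, -12.7999]), 'qd': array([-0.0042, -0.0406, -0.19  , -0.0146, -0.0729,  0.1067]), 'effort': array([  0.0022, -40.2816, -25.2641,   0.0695,   0.0342,  -0.    ]), 'tcp_pos': array([ 225.3608, -474.0093,  302.2389]), 'eef_rot': array([[ 0.9031,  0.4294, -0.0003],
       [ 0.4294, -0.9031,  0.0011],
       [ 0.0002, -0.0011, -1.    ]]), 'wrist_force': array([0.0415, 0.0808, 0.2095]), 'wrist_torque': array([ 0.0199, -0.0154,  0.0272]), 'grip_force': 0.0, 'finger_gap': 88.13463130947194}
```

View pics/scene0.png

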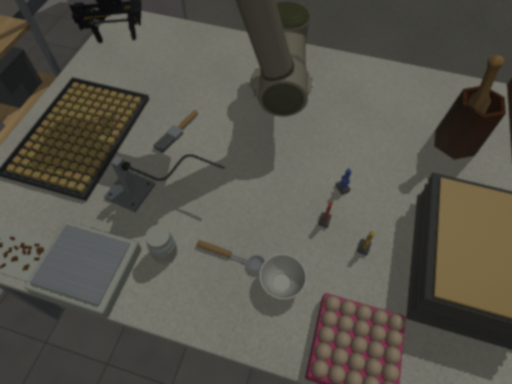

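View pics/top0.png

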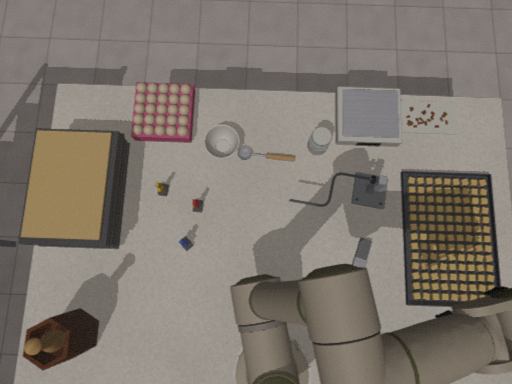

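The top view shows the red marker at about (197,204), the rail's open end at (291,201) and the stop at (374,178). In the scene view the red marker is at (325,215), the tip at (224,167) and the stop at (124,166). Next I'll enlarge these areas.

```bash
python3 - <<'E'
import cv2,numpy as np
s=cv2.imread("pics/scene0.png");t=cv2.imread("pics/top0.png")
def c(i,x,y,w,h,W,H): return cv2.resize(i[y:y+h,x:x+w],(W,H),interpolation=cv2.INTER_CUBIC)
a=np.hstack([c(s,100,140,130,75,520,300),c(s,305,190,40,45,266,300)])
b=np.hstack([c(t,280,160,130,75,520,300),c(t,177,182,40,45,266,300)])
cv2.imwrite("pics/m1.png",np.vstack([a,b]))
E
```

```text
(no output)
```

View pics/m1.png

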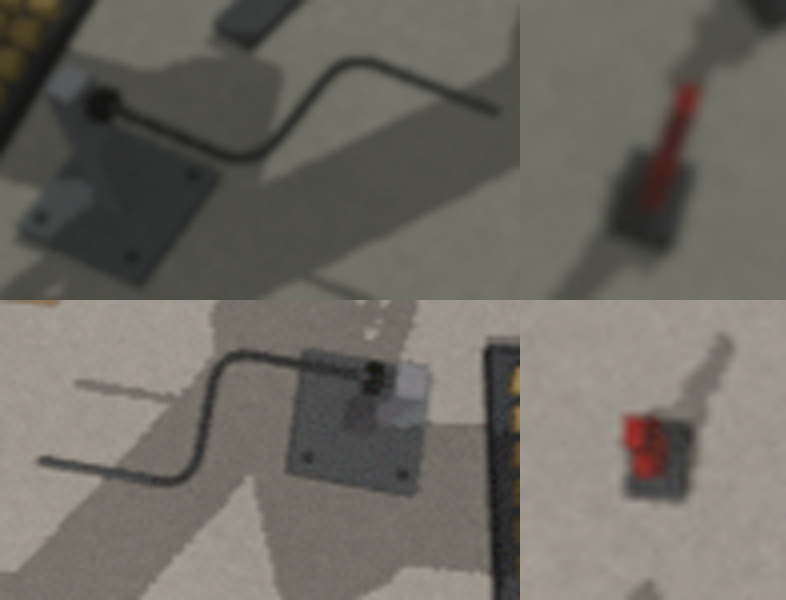

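The crops show the rod clearly in both views: tip near scene (224,167) and top (290,275/4 offset), with the stop disc beside its post. The marker's foot is nearly axis-aligned in the top view. I'll fit the rod and marker geometry numerically.

```bash
cat > h.py <<'E'
import cv2,numpy as np
from rig import arm,vision
from scipy.ndimage import map_coordinates
from scipy.optimize import minimize
np.set_printoptions(precision=3,suppress=True)
C={n:{k:np.array(v) for k,v in vision.get_calibration(n).items()} for n in("scene","top")}
def proj(n,P):
    c=C[n];M=np.linalg.inv(c["cam_to_world"]);p=np.atleast_2d(P)@M[:3,:3].T+M[:3,3]
    q=p@c["intrinsics"].T;return q[:,:2]/q[:,2:]
def back(n,uv,z):
    c=C[n];uv=np.atleast_2d(uv);d=np.c_[uv,np.ones(len(uv))]@np.linalg.inv(c["intrinsics"]).T@c["cam_to_world"][:3,:3].T
    o=c["cam_to_world"][:3,3];return o+d*((z-o[2])/d[:,2:])
def line(img,a,b,hw=3,n=40):
    "dark-centre points along a-b"
    g=img.astype(float).sum(2);a=np.array(a,float);b=np.array(b,float);t=(b-a)/np.linalg.norm(b-a);m=np.array([-t[1],t[0]])
    s=np.linspace(-hw,hw,25);out=[]
    for f in np.linspace(0,1,n):
        p=a+f*(b-a);q=p+s[:,None]*m;v=map_coordinates(g,[q[:,1],q[:,0]],order=1)
        base=np.interp(s,[s[0],s[-1]],[v[:4].mean(),v[-4:].mean()]);w=np.clip(base-v,0,None);w[w<.3*w.max()]=0
        out.append(p+m*(w*s).sum()/w.sum())
    return np.array(out)
def fitl(P):
    vx,vy,x,y=cv2.fitLine(P[:,:2].astype(np.float32),cv2.DIST_HUBER,0,.01,.01).ravel();return np.array([x,y]),np.array([vx,vy])
def box(x0,x1,y0,y1,z0,z1): return np.array([[x,y,z] for x in(x0,x1) for y in(y0,y1) for z in(z0,z1)],float)
a=np.linspace(0,2*np.pi,24)
ringp=np.array([[x,15.5*np.cos(t),48+15.5*np.sin(t)] for x in(-5,5) for t in a])
FOOT=box(-15,15,-20,20,0,16);RED=[ringp,box(-5,5,-7,7,62,96)]
def hullmask(n,sets,pose,x0,y0,w,h,S=8):
    x,y,z,yaw=pose;c,s=np.cos(yaw),np.sin(yaw);R=np.array([[c,-s,0],[s,c,0],[0,0,1]]);m=np.zeros((h*S,w*S),np.uint8)
    for V in sets:
        uv=(proj(n,V@R.T+[x,y,z])-[x0-.5,y0-.5])*S-.5
        cv2.fillConvexPoly(m,cv2.convexHull(np.round(uv).astype(np.int32)),1)
    return m.reshape(h,S,w,S).mean((1,3))
E
cat > rail.py <<'E'
from h import *
im={n:cv2.imread(f"pics/{n}0.png") for n in C}
f=lambda u,v,x,y:(x+u/4-.375,y+v/4-.375)
seg={"scene":[[(485,105),(390,70)],[(335,75),(280,135)],[(225,155),(125,112)]],"top":[[(50,162),(150,178)],[(200,155),(213,90)],[(250,57),(350,72)]]}
off={"scene":(100,140),"top":(280,160)}
tipg={"scene":(497,110),"top":(40,160)};stp={"scene":(113,106),"top":(362,75)}
for n in C:
    print(n);L=[]
    for a,b in seg[n]:
        P=back(n,line(im[n],f(*a,*off[n]),f(*b,*off[n])),150);p,d=fitl(P);L.append((p,d))
        r=(P[:,:2]-p)@[-d[1],d[0]];print(' ang',np.degrees(np.arctan2(d[1],d[0])),'rms',r.std())
    X=[p+d*np.linalg.solve(np.c_[d,-e],q-p)[0] for (p,d),(q,e) in zip(L[:-1],L[1:])]
    for nm,g,k in(("tip",tipg,0),("stopface~",stp,2)):
        q=back(n,[f(*g[n],*off[n])],150)[0,:2];p,d=L[k];X.append(p+d*((q-p)@d))
    print(' c1,c2,tip,stop',*X)
    print(' legs',np.linalg.norm(X[2]-X[0]),np.linalg.norm(X[1]-X[0]),np.linalg.norm(X[3]-X[1]))
# marker
win={"scene":(305,190,40,45),"top":(177,185,40,42)}
obs={}
for n,(x,y,w,h) in win.items():
    c=im[n][y:y+h,x:x+w].astype(float);red=np.clip((c[...,2]-c[...,:2].mean(2)-10)/60,0,1)
    dark=np.clip((95-c.max(2))/25,0,1);obs[n]=(red,dark);print(n,red.sum(),dark.sum(),[np.percentile(c.max(2),q) for q in(2,5,10,20,50)])
def cost(p):
    e=0
    for n,w in win.items():
        R=hullmask(n,RED,(p[0],p[1],0,np.radians(p[2])),*w);F=np.clip(hullmask(n,[FOOT],(p[0],p[1],0,np.radians(p[2])),*w)-R,0,1)
        e+=((R-obs[n][0])**2).sum()+((F-obs[n][1])**2).sum()
    return e
x0=(back("scene",(325,222),8)[0,:2]+back("top",(198,206),8)[0,:2])/2
print("x0",x0,back("scene",(325,222),8),back("top",(198,206),8))
res=[minimize(cost,[*x0,yw],method="Nelder-Mead",options=dict(initial_simplex=[[*x0,yw],[x0[0]+6,x0[1],yw],[x0[0],x0[1]+6,yw],[x0[0],x0[1],yw+12]],xatol=.05,fatol=1e-3)) for yw in(-75,-45,-15,0,15,45,75,90)]
for r in res: print(r.x,r.fun)
E
python3 rail.py
```

```text
scene
 ang 82.35256 rms 0.12446749496352309
 ang -12.211635 rms 0.21189412898261456
 ang 81.41572 rms 0.1586610757679011
 c1,c2,tip,stop [ 505.916 -147.249] [ 611.436 -170.085] [521.143 -33.839] [ 594.868 -279.839]
 legs 114.42699648655433 107.963524 110.99694622297838
top
 ang 82.029205 rms 0.300904812456266
 ang -11.204944 rms 0.18402509306787113
 ang 81.66954 rms 0.23768835676952182
 c1,c2,tip,stop [ 507.748 -149.705] [ 613.777 -170.709] [523.752 -35.409] [ 597.908 -279.082]
 legs 115.41113786686086 108.08891 109.52931581695258
scene 27.008333333333336 297.48 [np.float64(45.0), np.float64(54.95), np.float64(71.0), np.float64(87.0), np.float64(112.0)]
top 54.050000000000004 62.239999999999995 [np.float64(70.0), np.float64(94.95), np.float64(121.0), np.float64(151.0), np.float64(155.0)]
x0 [519.484 263.078] [[522.436 266.344   8.   ]] [[516.531 259.813   8.   ]]
[517.694 262.19  -94.395] 163.80903146701388
[517.69  262.102 -94.546] 163.97176258680554
[517.429 265.022  -2.579] 316.01036935763887
[518.012 262.223  85.541] 163.11976388888888
[517.689 262.146  85.251] 163.55096831597223
[517.996 262.242  85.517] 162.97394032118058
[518.122 262.131  84.424] 163.74464995659721
[518.021 262.317  84.805] 163.8871174045139
```

```bash
sed -i 's/dark=np.clip((95-c.max(2))\/25,0,1)/dark=np.clip(((72 if n=="scene" else 95)-c.max(2))\/25,0,1)/' rail.py; cat >> rail.py <<'E'
W=dict(win)
for n in W:
    win={n:W[n]}
    r=minimize(cost,[518,262,85],method="Nelder-Mead",options=dict(initial_simplex=[[518,262,85],[524,262,85],[518,268,85],[518,262,97]],xatol=.05,fatol=1e-3));print(n,r.x,r.fun)
# end-on profiles along the open leg and stop leg
for n,l in(("scene",[((521.1,-33.8),82.2,0)]),("top",[((523.7,-35.4),82.2,0)])):
    for (p,ang,_) in l:
        d=np.array([np.cos(np.radians(ang)),np.sin(np.radians(ang))]);s=np.arange(-14,15,2)
        uv=proj(n,[[*(np.array(p)+k*d),150] for k in s]);print(n,np.c_[s,map_coordinates(im[n].astype(float).sum(2),[uv[:,1],uv[:,0]],order=1)].T.round())
E
python3 rail.py | tail -24
cat > mv.py <<'E'
# usage: mv.py "x,y,z,psi" "x,y,z,psi;n" ...   first = commanded now
import sys,numpy as np
P=[list(map(float,a.split(','))) for a in sys.argv[1:]]
x0,p0=np.array(P[0][:3]),np.radians(P[0][3]);R=np.array([[np.cos(p0),np.sin(p0),0],[np.sin(p0),-np.cos(p0),0],[0,0,-1]])
for q in P[1:]:
    o=R.T@(np.array(q[:3])-x0)/150;print(np.round(o,3).tolist(),round(-(q[3]-P[0][3])/45,3), "" if abs(o).max()<=1 else "TOO FAR")
E
```

```text
ang 81.66954 rms 0.23768835676952182
 c1,c2,tip,stop [ 507.748 -149.705] [ 613.777 -170.709] [523.752 -35.409] [ 597.908 -279.082]
 legs 115.41113786686086 108.08891 109.52931581695258
scene 27.008333333333336 116.88 [np.float64(45.0), np.float64(54.95), np.float64(71.0), np.float64(87.0), np.float64(112.0)]
top 54.050000000000004 62.239999999999995 [np.float64(70.0), np.float64(94.95), np.float64(121.0), np.float64(151.0), np.float64(155.0)]
x0 [519.484 263.078] [[522.436 266.344   8.   ]] [[516.531 259.813   8.   ]]
[517.504 262.439 -94.908] 99.96769969618056
[517.615 262.641 -94.485] 100.15667105034723
[516.807 266.704  -2.292] 221.81162222222218
[516.961 266.954  -3.434] 221.36905060763885
[517.581 262.291  85.523] 99.03950633680554
[517.657 262.465  85.164] 99.6114627170139
[517.789 262.216  84.641] 99.94325633680555
[517.613 262.485  85.926] 99.92431102430555
scene [514.962 262.963  84.004] 73.633512109375
top [518.464 262.3    89.467] 20.54008276909722
scene [[-14. -12. -10.  -8.  -6.  -4.  -2.   0.   2.   4.   6.   8.  10.  12.
   14.]
 [147. 145. 146. 150. 153. 154. 159. 176. 195. 214. 223. 228. 230. 232.
  233.]]
top [[-14. -12. -10.  -8.  -6.  -4.  -2.   0.   2.   4.   6.   8.  10.  12.
   14.]
 [227. 224. 221. 212. 214. 231. 239. 280. 344. 398. 434. 450. 445. 445.
  451.]]
```

>>> carry_out(hand=[-1, -1, -1, -1], offset=[[1, -1, 0], [1, -1, 0], [1, -1, 0], [1, -1, 0]], rotation=[[0, 0, 0], [0, 0, 0], [0, 0, 0], [0, 0, 0]])

```text
time_s: 0.6
tcp_pos: [296.9, -271.7, 302.7]
eef_rot: [[0.902, 0.431, 0.0], [0.431, -0.902, 0.0], [0.0, -0.0, -1.0]]
wrist_force: [0.0, 0.6, -0.2]
finger_gap: 88.4
grip_force: 0.0
```

>>> carry_out(hand=[-1, -1, -1, -1, -1], offset=[[1, -1, 0], [1, -1, 0], [1, -1, 0], [1, -1, 0], [1, -1, 0]], rotation=[[0, 0, 0], [0, 0, 0], [0, 0, 0], [0, 0, 0], [0, 0, 0]])

```text
time_s: 1.23
tcp_pos: [367.6, -73.4, 302.6]
eef_rot: [[0.902, 0.432, -0.0], [0.432, -0.902, 0.0], [-0.0, -0.0, -1.0]]
wrist_force: [1.1, -0.7, -0.9]
finger_gap: 88.4
grip_force: 0.0
```

>>> carry_out(hand=[-1, -1, -1, -1], offset=[[1, -1, 0], [1, -1, 0], [1, -1, 0], [1, -1, 0]], rotation=[[0, 0, 0], [0, 0, 0], [0, 0, 0], [0, 0, 0]])

```text
time_s: 1.72
tcp_pos: [439.2, 126.7, 302.3]
eef_rot: [[0.902, 0.431, -0.001], [0.431, -0.902, -0.0], [-0.001, -0.0, -1.0]]
wrist_force: [0.0, 0.1, -0.9]
finger_gap: 87.9
grip_force: 0.0
```

>>> carry_out(hand=[-1, -1, -1, -1, -1, -1], offset=[[0.864, -0.6, 0], [0.864, -0.6, 0], [0.864, -0.6, 0], [0.864, -0.6, 0], [0.864, -0.6, 0], [0.864, -0.6, 0]], rotation=[[0, 0, -1], [0, 0, -1], [0, 0, -1], [0, 0, -1], [0, 0, -1], [0, 0, -1]])

```text
time_s: 2.48
tcp_pos: [517.3, 261.3, 302.7]
eef_rot: [[0.339, 0.941, -0.0], [0.941, -0.339, -0.0], [-0.0, -0.0, -1.0]]
wrist_force: [-0.1, 0.2, -0.4]
finger_gap: 88.1
grip_force: 0.0
```

>>> carry_out(hand=[-0.3, -0.3, -0.3, -0.3, -0.3, -0.3], offset=[[0, 0, 0.8], [0, 0, 0.8], [0, 0, 0.8], [0, 0, 0.8], [0, 0, 0.8], [0, 0, 0.8]], rotation=[[0, 0, -0.346], [0, 0, -0.346], [0, 0, -0.346], [0, 0, -0.346], [0, 0, -0.346], [0, 0, -0.346]])

```text
time_s: 3.22
tcp_pos: [517.4, 262.5, 184.3]
eef_rot: [[0.071, 0.998, 0.002], [0.998, -0.071, 0.001], [0.001, 0.002, -1.0]]
wrist_force: [-0.1, -0.7, 0.5]
finger_gap: 57.5
grip_force: 0.0
```

```bash
python3 - <<'E'
from h import *
s=arm.get_state();print(s["time_s"],s["tcp_pos"],s["eef_rot"],s["finger_gap"],s["joint_pos"])
a=[]
for n in C:
    i=vision.snapshot(n);cv2.imwrite(f"pics/{n}1.png",i);u,v=proj(n,[517,262,90])[0].astype(int)
    a.append(cv2.resize(i[v-35:v+35,u-35:u+35],(400,400),interpolation=cv2.INTER_CUBIC))
cv2.imwrite("pics/m2.png",np.hstack(a))
E
```

```text
3.225 [517.431 262.519 184.293] [[ 0.071  0.998  0.002]
 [ 0.998 -0.071  0.001]
 [ 0.001  0.002 -1.   ]] 57.46131415046795 [15.337 31.196 84.68   0.002 63.976 19.382]
```

View pics/m2.png

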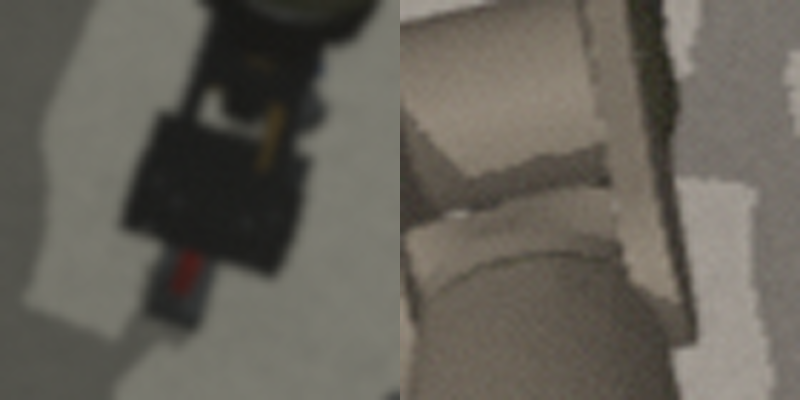

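The scene view shows the gripper body centred over the marker, at about (330,216), with red still visible below it. The top view is blocked by the arm. Descending to grip the tab.

>>> carry_out(hand=[-0.3, -0.3, -0.3, -0.3, -0.3], offset=[[0, 0, 0.12], [0, 0, 0.24], [0, 0, 0.345], [0, 0, 0.345], [0, 0, 0.345]], rotation=[[0, 0, 0], [0, 0, 0], [0, 0, 0], [0, 0, 0], [0, 0, 0]])

```text
time_s: 3.95
tcp_pos: [517.3, 262.5, 131.6]
eef_rot: [[0.07, 0.998, 0.001], [0.998, -0.07, 0.0], [0.0, 0.001, -1.0]]
wrist_force: [-0.0, 0.0, 0.5]
finger_gap: 57.7
grip_force: 0.0
```

>>> carry_out(hand=[0.3, 0.5, 0.6, 0.65, 0.7, 0.8, 1, 1, 1, 1], offset=[[0, 0, 0], [0, 0, 0], [0, 0, 0], [0, 0, 0], [0, 0, 0], [0, 0, 0], [0, 0, 0], [0, 0, 0], [0, 0, 0], [0, 0, 0]], rotation=[[0, 0, 0], [0, 0, 0], [0, 0, 0], [0, 0, 0], [0, 0, 0], [0, 0, 0], [0, 0, 0], [0, 0, 0], [0, 0, 0], [0, 0, 0]], squeeze=15)

```text
time_s: 5.2
tcp_pos: [517.0, 262.4, 131.0]
eef_rot: [[0.07, 0.998, -0.0], [0.998, -0.07, -0.0], [-0.0, -0.0, -1.0]]
wrist_force: [0.1, 0.5, 0.1]
finger_gap: 13.6
grip_force: 15.0
```

>>> carry_out(hand=[1, 1, 1, 1, 1, 1], offset=[[0, 0, -0.1], [0, 0, -0.3], [0, 0, -0.5], [0, 0, -0.68], [0, 0, -0.68], [0, 0, -0.68]], rotation=[[0, 0, 0], [0, 0, 0], [0, 0, 0], [0, 0, 0], [0, 0, 0], [0, 0, 0]])

```text
time_s: 5.95
tcp_pos: [516.6, 262.3, 232.1]
eef_rot: [[0.07, 0.998, -0.001], [0.998, -0.07, -0.0], [-0.001, -0.001, -1.0]]
wrist_force: [0.0, 0.1, -1.3]
finger_gap: 13.8
grip_force: 15.0
```

```bash
python3 mv.py 517,262.5,232.95,86 525,130,233,84; python3 mv.py 525,130,233,84 528.8,11.6,233,82.2
```

```text
[-0.877, 0.115, -0.0] 0.044 
[-0.782, 0.108, 0.0] 0.04
```

>>> carry_out(hand=[1, 1, 1, 1, 1], offset=[[-0.2, 0.03, 0], [-0.5, 0.06, 0], [-0.877, 0.115, 0], [-0.877, 0.115, 0], [-0.877, 0.115, 0]], rotation=[[0, 0, 0.044], [0, 0, 0.044], [0, 0, 0.044], [0, 0, 0.044], [0, 0, 0.044]])

```text
time_s: 6.58
tcp_pos: [524.8, 130.2, 232.2]
eef_rot: [[0.105, 0.995, -0.002], [0.995, -0.105, 0.0], [0.0, -0.002, -1.0]]
wrist_force: [-1.4, -0.4, -0.8]
finger_gap: 13.6
grip_force: 15.0
```

>>> carry_out(hand=[1, 1, 1, 1, 1, 1], offset=[[-0.2, 0.03, 0], [-0.4, 0.06, 0], [-0.6, 0.08, 0], [-0.782, 0.108, 0], [-0.782, 0.108, 0], [-0.782, 0.108, 0]], rotation=[[0, 0, 0.04], [0, 0, 0.04], [0, 0, 0.04], [0, 0, 0.04], [0, 0, 0.04], [0, 0, 0.04]])

```text
time_s: 7.32
tcp_pos: [528.9, 13.0, 232.7]
eef_rot: [[0.134, 0.991, -0.001], [0.991, -0.134, 0.0], [0.0, -0.001, -1.0]]
wrist_force: [-0.5, 0.5, -0.7]
finger_gap: 13.7
grip_force: 15.0
```

```bash
python3 - <<'E'
from h import *
s=arm.get_state();print(s["time_s"],s["tcp_pos"],s["eef_rot"],s["finger_gap"],s["wrist_force"],s["joint_pos"])
a=[]
for n in C:
    i=vision.snapshot(n);cv2.imwrite(f"pics/{n}2.png",i);u,v=proj(n,[525,-10,150])[0].astype(int);print(u,v,proj(n,[[528.8,11.6,150],[522.7,-33,150]]))
    a.append(cv2.resize(i[v-35:v+35,u-35:u+35],(400,400),interpolation=cv2.INTER_CUBIC))
cv2.imwrite("pics/m3.png",np.hstack(a))
E
```

```text
7.325 [528.851  12.954 232.696] [[ 0.134  0.991 -0.001]
 [ 0.991 -0.134  0.   ]
 [ 0.    -0.001 -1.   ]] 13.734193243708033 [-0.454  0.478 -0.674] [-11.304  22.154  90.848   0.021  67.033  -3.604]
231 170 [[238.992 173.791]
 [223.826 167.908]]
281 198 [[274.033 197.45 ]
 [288.815 199.958]]
```

View pics/m3.png

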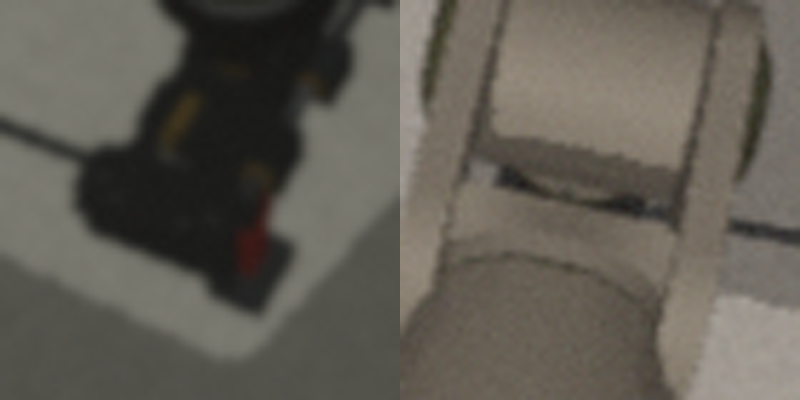

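The scene view shows the marker upright below the gripper, with the ring at about (240,178) and the foot at (240,184). The rod comes in from the left and ends behind the gripper. I'll fit the held marker against the rail in that same camera, so the calibration bias cancels.

```bash
cat > held.py <<'E'
from h import *
im=cv2.imread("pics/scene2.png");g=im.max(2).astype(float);x,y,w,h=233,177,23,17
c=im[y:y+h,x:x+w].astype(float);print(c.max(2).astype(int))
red=np.clip((c[...,2]-c[...,:2].mean(2)-10)/45,0,1)
print((red*9).astype(int))
dark=np.clip((78-c.max(2))/25,0,1)*(red<.3)
for z in(101.7,99,104):
    def cost(p):
        R=hullmask("scene",RED,(p[0],p[1],z,np.radians(82.2)),x,y,w,h);F=np.clip(hullmask("scene",[FOOT],(p[0],p[1],z,np.radians(82.2)),x,y,w,h)-R,0,1)
        return ((R-red)**2).sum()+((F-dark)**2).sum()
    r=minimize(cost,[527,13],method="Nelder-Mead",options=dict(initial_simplex=[[527,13],[533,13],[527,19]],xatol=.05,fatol=1e-3));print(z,r.x,r.fun)
E
python3 held.py
```

```text
[[ 28  29  27  30  41  54  58  57  54  49  45  46  56  72  92 110 119 121
  120 120 119 120 118]
 [ 27  27  27  29  40  52  57  57  53  47  40  39  41  55  81 105 118 121
  121 120 120 121 118]
 [ 27  28  28  31  39  51  56  55  51  44  40  37  40  54  80 105 117 120
  120 120 120 119 113]
 [ 27  27  27  29  38  51  57  56  49  43  37  37  40  59  88 108 117 119
  120 121 119 114 104]
 [ 27  27  27  27  37  51  55  53  46  40  36  37  47  70  98 113 117 119
  120 119 113 104  94]
 [ 30  27  27  29  36  47  52  49  41  37  37  41  60  86 106 117 120 120
  118 114 104  93  86]
 [ 33  29  28  30  35  41  44  42  38  37  38  53  76 100 114 119 119 118
  114 104  93  86  84]
 [ 39  31  30  30  34  36  39  38  36  37  45  68  94 113 119 121 118 112
  102  93  86  85  85]
 [ 46  35  33  31  35  36  37  36  38  41  57  84 106 118 122 120 114 102
   92  86  84  85  85]
 [ 62  47  40  36  36  36  37  37  38  47  71  99 114 120 122 117 106  93
   87  84  84  84  85]
 [ 88  74  62  48  42  38  36  37  40  58  87 108 117 120 118 111  98  88
   85  83  83  83  84]
 [108 101  90  76  62  50  43  42
[... 805 characters left out ...]
0 1 2 1 0 0 0 0 0 0 0 0 0 0 0 0 0 0 0]
 [0 0 0 0 0 0 0 0 0 0 0 0 0 0 0 0 0 0 0 0 0 0 0]
 [0 0 0 0 0 0 0 0 0 0 0 0 0 0 0 0 0 0 0 0 0 0 0]
 [0 0 0 0 0 0 0 0 0 0 0 0 0 0 0 0 0 0 0 0 0 0 0]
 [0 0 0 0 0 0 0 0 0 0 0 0 0 0 0 0 0 0 0 0 0 0 0]
 [0 0 0 0 0 0 0 0 0 0 0 0 0 0 0 0 0 0 0 0 0 0 0]
 [0 0 0 0 0 0 0 0 0 0 0 0 0 0 0 0 0 0 0 0 0 0 0]
 [0 0 0 0 0 0 0 0 0 0 0 0 0 0 0 0 0 0 0 0 0 0 0]
 [0 0 0 0 0 0 0 0 0 0 0 0 0 0 0 0 0 0 0 0 0 0 0]
 [0 0 0 0 0 0 0 0 0 0 0 0 0 0 0 0 0 0 0 0 0 0 0]
 [0 0 0 0 0 0 0 0 0 0 0 0 0 0 0 0 0 0 0 0 0 0 0]
 [0 0 0 0 0 0 0 0 0 0 0 0 0 0 0 0 0 0 0 0 0 0 0]]
101.7 [523.143   9.037] 24.07026403356482
99 [521.428   8.409] 24.00469762731482
104 [524.514   9.536] 24.152666377314816
```

```bash
cat > held2.py <<'E'
from h import *
def fit(f,x,y,w,h,z,yaw,p0,free=False,bg=119,fg=38):
    im=cv2.imread(f);c=im[y:y+h,x:x+w].max(2).astype(float);s=np.clip((bg-c)/(bg-fg),0,1)
    red=(im[y:y+h,x:x+w,2].astype(float)-im[y:y+h,x:x+w,:2].mean(2))>8;s[red]=1
    W=np.ones((h,w));jj,ii=np.meshgrid(range(w),range(h));W[(jj-10)+(ii-9)*.9>6]=0
    def cost(p):
        M=cv2.GaussianBlur(hullmask("scene",[FOOT]+RED,(p[0],p[1],z,np.radians(yaw+(p[2] if free else 0))),x,y,w,h),(0,0),.7)
        return (W*(M-s)**2).sum()
    sx=np.vstack([p0,np.array(p0)+np.diag([6.]*len(p0))]);return minimize(cost,p0,method="Nelder-Mead",options=dict(initial_simplex=sx,xatol=.03,fatol=1e-4))
for z in(101.7,99,104):
    r=fit("pics/scene2.png",236,179,17,17,z,82.2,[527,13]);print(z,r.x,r.fun)
r=fit("pics/scene2.png",236,179,17,17,101.7,82.2,[527,13,0],True);print(r.x,r.fun)
r=fit("pics/scene0.png",318,212,17,17,0,86,[517,262],bg=112,fg=45);print("orig",r.x,r.fun)
E
python3 held2.py
```

```text
101.7 [525.088  10.211] 7.758248576383677
99 [523.288   9.566] 7.754700683536659
104 [526.569  10.638] 7.761564289058981
[525.166  10.168  -0.589] 7.7487396588005995
orig [517.285 262.123] 4.178203396610399
```

```bash
python3 mv.py 528.8,11.6,233,82.2 530.3,11.6,233,82.2 526.0,-20,233,82.2 524,-35,233,82.2 521.9,-50,233,82.2
```

```text
[0.001, 0.01, 0.0] -0.0 
[-0.211, 0.01, 0.0] -0.0 
[-0.312, 0.01, 0.0] -0.0 
[-0.413, 0.01, 0.0] -0.0
```

>>> carry_out(hand=[1, 1, 1, 1, 1, 1], offset=[[0, 0.01, 0], [-0.07, 0.01, 0], [-0.14, 0.01, 0], [-0.2, 0.01, 0], [-0.2, 0.01, 0], [-0.2, 0.01, 0]], rotation=[[0, 0, 0], [0, 0, 0], [0, 0, 0], [0, 0, 0], [0, 0, 0], [0, 0, 0]], squeeze=10)

```text
time_s: 8.18
tcp_pos: [526.3, -18.3, 233.0]
eef_rot: [[0.136, 0.991, 0.0], [0.991, -0.136, 0.0], [0.0, 0.0, -1.0]]
wrist_force: [0.1, 0.6, -0.6]
finger_gap: 13.6
grip_force: 10.0
```

>>> carry_out(hand=[1, 1, 1, 1, 1, 1], offset=[[-0.02, 0, 0], [-0.04, 0, 0], [-0.06, 0, 0], [-0.08, 0, 0], [-0.1, 0, 0], [-0.1, 0, 0]], rotation=[[0, 0, 0], [0, 0, 0], [0, 0, 0], [0, 0, 0], [0, 0, 0], [0, 0, 0]])

```text
time_s: 8.93
tcp_pos: [524.3, -33.4, 233.0]
eef_rot: [[0.136, 0.991, -0.0], [0.991, -0.136, -0.0], [-0.0, -0.0, -1.0]]
wrist_force: [-0.4, 0.5, -1.0]
finger_gap: 13.4
grip_force: 10.0
```

```bash
python3 - <<'E'
from h import *
s=arm.get_state();print(s["time_s"],s["tcp_pos"],s["finger_gap"],s["wrist_force"],s["wrist_torque"])
a=[]
for n in C:
    i=vision.snapshot(n);cv2.imwrite(f"pics/{n}3.png",i);u,v=proj(n,[523,-30,150])[0].astype(int);print(u,v)
    a.append(cv2.resize(i[v-30:v+30,u-30:u+30],(400,400),interpolation=cv2.INTER_CUBIC))
cv2.imwrite("pics/m4.png",np.clip(np.hstack(a)*1.8,0,255))
E
```

```text
8.925 [524.278 -33.395 232.983] 13.378889161491838 [-0.448  0.468 -0.99 ] [-0.019 -0.042  0.021]
224 168
287 199[ WARN:0@1.365] global loadsave.cpp:1063 imwrite_ Unsupported depth image for selected encoder is fallbacked to CV_8U.
```

View pics/m4.png

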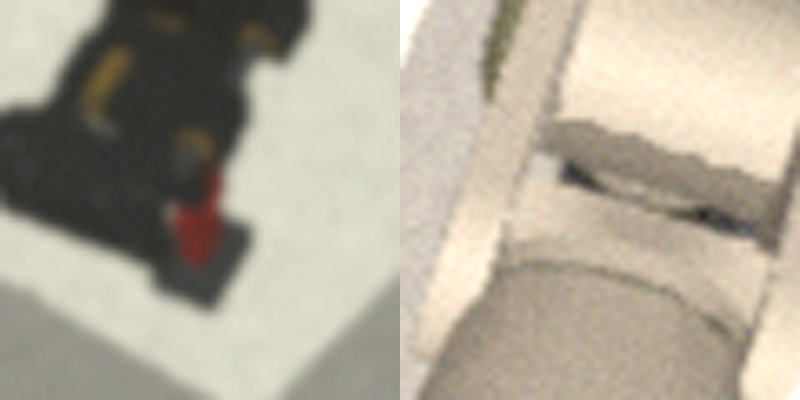

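The scene view shows the ring upright at about (223,171). The rod's tip is hidden behind the gripper and there's no contact force yet. I'll go on sliding with force checks.

>>> carry_out(hand=[1, 1, 1, 1, 1, 1, 1], offset=[[-0.02, 0, 0], [-0.04, 0, 0], [-0.06, 0, 0], [-0.08, 0, 0], [-0.1, 0, 0], [-0.1, 0, 0], [-0.1, 0, 0]], rotation=[[0, 0, 0], [0, 0, 0], [0, 0, 0], [0, 0, 0], [0, 0, 0], [0, 0, 0], [0, 0, 0]])

```text
time_s: 9.9
tcp_pos: [522.3, -48.0, 233.0]
eef_rot: [[0.135, 0.991, -0.0], [0.991, -0.135, 0.0], [0.0, -0.0, -1.0]]
wrist_force: [-1.0, -0.1, -1.7]
finger_gap: 14.0
grip_force: 10.0
```

>>> carry_out(hand=[1, 1, 1, 1, 1, 1, 1, 1], offset=[[-0.03, 0, 0], [-0.06, 0, 0], [-0.09, 0, 0], [-0.12, 0, 0], [-0.15, 0, 0], [-0.18, 0, 0], [-0.18, 0, 0], [-0.18, 0, 0]], rotation=[[0, 0, 0], [0, 0, 0], [0, 0, 0], [0, 0, 0], [0, 0, 0], [0, 0, 0], [0, 0, 0], [0, 0, 0]])

```text
time_s: 10.9
tcp_pos: [518.6, -74.7, 233.0]
eef_rot: [[0.135, 0.991, 0.0], [0.991, -0.135, 0.0], [0.0, 0.0, -1.0]]
wrist_force: [0.4, 0.3, -0.6]
finger_gap: 14.0
grip_force: 10.0
```

>>> carry_out(hand=[1, 1, 1, 1], offset=[[0, 0.007, 0], [0, 0.013, 0], [0, 0.013, 0], [0, 0.013, 0]], rotation=[[0, 0, 0], [0, 0, 0], [0, 0, 0], [0, 0, 0]])

```text
time_s: 11.4
tcp_pos: [520.6, -75.0, 233.0]
eef_rot: [[0.135, 0.991, 0.0], [0.991, -0.135, 0.0], [0.0, 0.0, -1.0]]
wrist_force: [-0.1, 0.1, -0.4]
finger_gap: 13.7
grip_force: 10.0
```

>>> carry_out(hand=[1, 1, 1], offset=[[0, 0.007, 0], [0, 0.007, 0], [0, 0.007, 0]], rotation=[[0, 0, 0], [0, 0, 0], [0, 0, 0]])

```text
time_s: 11.78
tcp_pos: [521.4, -75.0, 232.8]
eef_rot: [[0.135, 0.991, -0.001], [0.991, -0.135, 0.0], [0.0, -0.001, -1.0]]
wrist_force: [-1.9, 2.2, -1.5]
finger_gap: 13.6
grip_force: 10.0
```

>>> carry_out(hand=[1, 1, 1, 1, 1], offset=[[0, -0.01, 0], [0, -0.02, 0], [0, -0.03, 0], [0, -0.03, 0], [0, -0.03, 0]], rotation=[[0, 0, 0], [0, 0, 0], [0, 0, 0], [0, 0, 0], [0, 0, 0]])

```text
time_s: 12.4
tcp_pos: [517.2, -74.6, 233.0]
eef_rot: [[0.135, 0.991, 0.0], [0.991, -0.135, -0.0], [-0.0, 0.0, -1.0]]
wrist_force: [1.0, -0.5, -1.0]
finger_gap: 13.9
grip_force: 10.0
```

>>> carry_out(hand=[1, 1, 1], offset=[[0, -0.007, 0], [0, -0.007, 0], [0, -0.007, 0]], rotation=[[0, 0, 0], [0, 0, 0], [0, 0, 0]])

```text
time_s: 12.78
tcp_pos: [516.1, -74.5, 233.0]
eef_rot: [[0.135, 0.991, 0.0], [0.991, -0.135, -0.0], [-0.0, 0.0, -1.0]]
wrist_force: [-0.6, -0.9, -1.3]
finger_gap: 13.8
grip_force: 10.0
```

>>> carry_out(hand=[1, 1, 1], offset=[[0, -0.007, 0], [0, -0.007, 0], [0, -0.007, 0]], rotation=[[0, 0, 0], [0, 0, 0], [0, 0, 0]])

```text
time_s: 13.15
tcp_pos: [515.1, -74.3, 233.0]
eef_rot: [[0.135, 0.991, 0.0], [0.991, -0.135, -0.0], [0.0, 0.0, -1.0]]
wrist_force: [0.6, -0.3, -0.7]
finger_gap: 13.6
grip_force: 10.0
```

>>> carry_out(hand=[1, 1, 1], offset=[[0, -0.007, 0], [0, -0.007, 0], [0, -0.007, 0]], rotation=[[0, 0, 0], [0, 0, 0], [0, 0, 0]])

```text
time_s: 13.52
tcp_pos: [514.0, -74.2, 233.0]
eef_rot: [[0.135, 0.991, -0.0], [0.991, -0.135, -0.0], [-0.0, 0.0, -1.0]]
wrist_force: [0.2, -0.3, -1.1]
finger_gap: 14.0
grip_force: 10.0
```

>>> carry_out(hand=[1, 1, 1], offset=[[0, -0.007, 0], [0, -0.007, 0], [0, -0.007, 0]], rotation=[[0, 0, 0], [0, 0, 0], [0, 0, 0]])

```text
time_s: 13.9
tcp_pos: [513.1, -74.1, 233.1]
eef_rot: [[0.135, 0.991, 0.001], [0.991, -0.135, -0.0], [-0.0, 0.001, -1.0]]
wrist_force: [1.0, -0.2, -0.7]
finger_gap: 14.1
grip_force: 10.0
```

```bash
cat > path.py <<'E'
import numpy as np
u=lambda a:np.array([np.cos(np.radians(a)),np.sin(np.radians(a))])
def arc(c,a_in,a_out,n,r=25):
    t=a_out-a_in;T=r*np.tan(np.radians(abs(t)/2));s=np.array(c)-T*u(a_in);sg=np.sign(t);o=s+sg*r*u(a_in+90)
    return [(*(o-sg*r*u(a+90)),a) for a in np.linspace(a_in,a_out,n+1)]
def rows(cmd,pts,z=233):
    x0=np.array(cmd[:3]);p=np.radians(cmd[3]);R=np.array([[np.cos(p),np.sin(p),0],[np.sin(p),-np.cos(p),0],[0,0,-1]])
    O=[];W=[]
    for x,y,a in pts:
        O.append(np.round(R.T@(np.array([x,y,z])-x0)/150,3).tolist());W.append([0,0,round(-(a+180-cmd[3])/45,3)])
    # commanded at the end (after rounding)
    e=x0+R@np.array(O[-1])*150;print([round(float(v),2) for v in e],round(cmd[3]-45*W[-1][2],2));print(O);print(W,len(O))
def seg(a,b,ang,n): return [(*(np.array(a)+(np.array(b)-a)*k/n),ang) for k in range(1,n+1)]
E
python3 - <<'E'
from path import *
A=arc((507.2,-148.5),-97.8,-11.7,14)
p=seg((517.3,-74.6),A[0][:2],-97.8,9)
rows((512.83,-74.02,233,82.2),[(517.3,-74.6,-97.8)]*2+p+[p[-1]]*2)
h=A[1:8]
rows((*A[0][:2],233,82.2),h+[h[-1]]*2)
E
```

```text
[510.35, -125.31, 233.0] 82.2
[[0.0, 0.03, 0.0], [0.0, 0.03, 0.0], [-0.038, 0.03, 0.0], [-0.076, 0.03, 0.0], [-0.114, 0.03, 0.0], [-0.152, 0.03, 0.0], [-0.19, 0.03, 0.0], [-0.227, 0.03, 0.0], [-0.265, 0.03, 0.0], [-0.303, 0.03, 0.0], [-0.341, 0.03, 0.0], [-0.341, 0.03, 0.0], [-0.341, 0.03, 0.0]]
[[0, 0, -0.0], [0, 0, -0.0], [0, 0, -0.0], [0, 0, -0.0], [0, 0, -0.0], [0, 0, -0.0], [0, 0, -0.0], [0, 0, -0.0], [0, 0, -0.0], [0, 0, -0.0], [0, 0, -0.0], [0, 0, -0.0], [0, 0, -0.0]] 13
[514.74, -143.22, 233.0] 125.26
[[-0.018, 0.001, 0.0], [-0.036, 0.004, 0.0], [-0.053, 0.009, 0.0], [-0.069, 0.015, 0.0], [-0.085, 0.023, 0.0], [-0.1, 0.033, 0.0], [-0.114, 0.045, 0.0], [-0.114, 0.045, 0.0], [-0.114, 0.045, 0.0]]
[[0, 0, np.float64(-0.137)], [0, 0, np.float64(-0.273)], [0, 0, np.float64(-0.41)], [0, 0, np.float64(-0.547)], [0, 0, np.float64(-0.683)], [0, 0, np.float64(-0.82)], [0, 0, np.float64(-0.957)], [0, 0, np.float64(-0.957)], [0, 0, np.float64(-0.957)]] 9
```

>>> carry_out(hand=[1, 1, 1, 1, 1, 1, 1, 1, 1, 1, 1, 1, 1], offset=[[0, 0.03, 0], [0, 0.03, 0], [-0.038, 0.03, 0], [-0.076, 0.03, 0], [-0.114, 0.03, 0], [-0.152, 0.03, 0], [-0.19, 0.03, 0], [-0.227, 0.03, 0], [-0.265, 0.03, 0], [-0.303, 0.03, 0], [-0.341, 0.03, 0], [-0.341, 0.03, 0], [-0.341, 0.03, 0]], rotation=[[0, 0, 0], [0, 0, 0], [0, 0, 0], [0, 0, 0], [0, 0, 0], [0, 0, 0], [0, 0, 0], [0, 0, 0], [0, 0, 0], [0, 0, 0], [0, 0, 0], [0, 0, 0], [0, 0, 0]])

```text
time_s: 15.52
tcp_pos: [510.5, -125.2, 233.0]
eef_rot: [[0.135, 0.991, -0.0], [0.991, -0.135, 0.0], [0.0, -0.0, -1.0]]
wrist_force: [0.1, -0.2, -1.0]
finger_gap: 14.0
grip_force: 10.0
```

>>> carry_out(hand=[1, 1, 1, 1, 1, 1, 1, 1, 1], offset=[[-0.018, 0.001, 0], [-0.036, 0.004, 0], [-0.053, 0.009, 0], [-0.069, 0.015, 0], [-0.085, 0.023, 0], [-0.1, 0.033, 0], [-0.114, 0.045, 0], [-0.114, 0.045, 0], [-0.114, 0.045, 0]], rotation=[[0, 0, -0.137], [0, 0, -0.273], [0, 0, -0.41], [0, 0, -0.547], [0, 0, -0.683], [0, 0, -0.82], [0, 0, -0.957], [0, 0, -0.957], [0, 0, -0.957]])

```text
time_s: 16.65
tcp_pos: [514.8, -143.0, 232.9]
eef_rot: [[-0.576, 0.817, -0.0], [0.817, 0.576, 0.0], [0.0, -0.0, -1.0]]
wrist_force: [-0.7, 0.1, -1.1]
finger_gap: 13.6
grip_force: 10.0
```

```bash
python3 - <<'E'
from path import *
A=arc((507.2,-148.5),-97.8,-11.7,14);c2=np.array([613,-170.4])
h=A[8:];rows((514.74,-143.22,233,125.26),h+[h[-1]]*2)
e=np.array(h[-1][:2]);p=seg(e,e+28*u(-11.7),-11.7,7);rows((*e,233,168.3),p+[p[-1]]*2)
E
```

```text
[530.12, -153.29, 233.0] 168.28
[[-0.018, 0.001, 0.0], [-0.035, 0.004, 0.0], [-0.052, 0.009, 0.0], [-0.069, 0.015, 0.0], [-0.085, 0.023, 0.0], [-0.1, 0.033, 0.0], [-0.114, 0.045, 0.0], [-0.114, 0.045, 0.0], [-0.114, 0.045, 0.0]]
[[0, 0, np.float64(-0.136)], [0, 0, np.float64(-0.273)], [0, 0, np.float64(-0.41)], [0, 0, np.float64(-0.546)], [0, 0, np.float64(-0.683)], [0, 0, np.float64(-0.82)], [0, 0, np.float64(-0.956)], [0, 0, np.float64(-0.956)], [0, 0, np.float64(-0.956)]] 9
[557.54, -158.92, 233.0] 168.3
[[-0.027, -0.0, 0.0], [-0.053, 0.0, 0.0], [-0.08, -0.0, 0.0], [-0.107, 0.0, 0.0], [-0.133, 0.0, 0.0], [-0.16, 0.0, 0.0], [-0.187, 0.0, 0.0], [-0.187, 0.0, 0.0], [-0.187, 0.0, 0.0]]
[[0, 0, -0.0], [0, 0, -0.0], [0, 0, -0.0], [0, 0, -0.0], [0, 0, -0.0], [0, 0, -0.0], [0, 0, -0.0], [0, 0, -0.0], [0, 0, -0.0]] 9
```

>>> carry_out(hand=[1, 1, 1, 1, 1, 1, 1, 1, 1], offset=[[-0.018, 0.001, 0], [-0.035, 0.004, 0], [-0.052, 0.009, 0], [-0.069, 0.015, 0], [-0.085, 0.023, 0], [-0.1, 0.033, 0], [-0.114, 0.045, 0], [-0.114, 0.045, 0], [-0.114, 0.045, 0]], rotation=[[0, 0, -0.136], [0, 0, -0.273], [0, 0, -0.41], [0, 0, -0.546], [0, 0, -0.683], [0, 0, -0.82], [0, 0, -0.956], [0, 0, -0.956], [0, 0, -0.956]])

```text
time_s: 17.77
tcp_pos: [530.2, -153.1, 233.0]
eef_rot: [[-0.979, 0.205, -0.0], [0.205, 0.979, 0.0], [0.0, 0.0, -1.0]]
wrist_force: [-0.6, -0.3, -1.1]
finger_gap: 13.9
grip_force: 10.0
```

>>> carry_out(hand=[1, 1, 1, 1, 1, 1, 1, 1, 1], offset=[[-0.027, 0, 0], [-0.053, 0, 0], [-0.08, 0, 0], [-0.107, 0, 0], [-0.133, 0, 0], [-0.16, 0, 0], [-0.187, 0, 0], [-0.187, 0, 0], [-0.187, 0, 0]], rotation=[[0, 0, 0], [0, 0, 0], [0, 0, 0], [0, 0, 0], [0, 0, 0], [0, 0, 0], [0, 0, 0], [0, 0, 0], [0, 0, 0]])

```text
time_s: 18.9
tcp_pos: [557.7, -158.9, 232.9]
eef_rot: [[-0.979, 0.203, -0.0], [0.203, 0.979, 0.0], [0.0, 0.0, -1.0]]
wrist_force: [-0.7, 0.9, -1.1]
finger_gap: 13.9
grip_force: 10.0
```

>>> carry_out(hand=[1, 1, 1, 1], offset=[[0, 0.007, 0], [0, 0.014, 0], [0, 0.014, 0], [0, 0.014, 0]], rotation=[[0, 0, 0], [0, 0, 0], [0, 0, 0], [0, 0, 0]])

```text
time_s: 19.4
tcp_pos: [558.2, -156.9, 233.0]
eef_rot: [[-0.979, 0.203, 0.0], [0.203, 0.979, -0.0], [-0.0, -0.0, -1.0]]
wrist_force: [-0.3, -0.1, -0.7]
finger_gap: 13.8
grip_force: 10.0
```

Now I'll probe leg 2 for its centre in y.

>>> carry_out(hand=[1, 1, 1], offset=[[0, 0.007, 0], [0, 0.007, 0], [0, 0.007, 0]], rotation=[[0, 0, 0], [0, 0, 0], [0, 0, 0]])

```text
time_s: 19.77
tcp_pos: [558.4, -155.8, 233.0]
eef_rot: [[-0.979, 0.203, -0.0], [0.203, 0.979, -0.0], [0.0, -0.0, -1.0]]
wrist_force: [-0.2, 0.7, -1.1]
finger_gap: 13.8
grip_force: 10.0
```

>>> carry_out(hand=[1, 1, 1], offset=[[0, 0.005, 0], [0, 0.005, 0], [0, 0.005, 0]], rotation=[[0, 0, 0], [0, 0, 0], [0, 0, 0]])

```text
time_s: 20.15
tcp_pos: [558.5, -155.1, 233.0]
eef_rot: [[-0.979, 0.203, 0.0], [0.203, 0.979, -0.0], [-0.0, 0.0, -1.0]]
wrist_force: [-0.1, 0.7, -0.7]
finger_gap: 13.7
grip_force: 10.0
```

>>> carry_out(hand=[1, 1, 1, 1, 1], offset=[[0, -0.013, 0], [0, -0.026, 0], [0, -0.042, 0], [0, -0.042, 0], [0, -0.042, 0]], rotation=[[0, 0, 0], [0, 0, 0], [0, 0, 0], [0, 0, 0], [0, 0, 0]])

```text
time_s: 20.78
tcp_pos: [557.2, -161.3, 233.0]
eef_rot: [[-0.979, 0.203, -0.0], [0.203, 0.979, 0.0], [0.0, 0.0, -1.0]]
wrist_force: [0.8, 0.0, -1.9]
finger_gap: 13.9
grip_force: 10.0
```

```bash
python3 - <<'E'
from path import *
A=arc((613,-169.8),-11.7,-98.5,14)
b=(557.9,-158.3);p=seg(b,A[0][:2],-11.7,7);rows((557.05,-161.27,233,168.28),[(*b,-11.7)]*2+p+[p[-1]]*2)
rows((*A[0][:2],233,168.28),A[1:8]+[A[7]]*2)
rows((*A[7][:2],233,A[7][2]+180),A[8:]+[A[-1]]*2)
e=np.array(A[-1][:2]);st=np.array((596.8,-278.9));print(e,(st-e)@u(-98.5),(st-e)@u(-8.5))
p=seg(e,e+66*u(-98.5),-98.5,13);rows((*e,233,81.5),p+[p[-1]]*3)
E
```

```text
[589.82, -165.01, 233.0] 168.28
[[-0.002, 0.021, 0.0], [-0.002, 0.021, 0.0], [-0.033, 0.02, 0.0], [-0.064, 0.02, 0.0], [-0.095, 0.02, 0.0], [-0.126, 0.02, 0.0], [-0.157, 0.02, 0.0], [-0.188, 0.02, 0.0], [-0.219, 0.02, 0.0], [-0.219, 0.02, 0.0], [-0.219, 0.02, 0.0]]
[[0, 0, -0.0], [0, 0, -0.0], [0, 0, -0.0], [0, 0, -0.0], [0, 0, -0.0], [0, 0, -0.0], [0, 0, -0.0], [0, 0, -0.0], [0, 0, -0.0], [0, 0, -0.0], [0, 0, -0.0]] 11
[605.34, -175.27, 233.0] 124.9
[[-0.018, -0.001, 0.0], [-0.036, -0.004, 0.0], [-0.053, -0.009, 0.0], [-0.07, -0.015, 0.0], [-0.086, -0.024, 0.0], [-0.101, -0.034, 0.0], [-0.115, -0.046, 0.0], [-0.115, -0.046, 0.0], [-0.115, -0.046, 0.0]]
[[0, 0, np.float64(0.137)], [0, 0, np.float64(0.275)], [0, 0, np.float64(0.413)], [0, 0, np.float64(0.551)], [0, 0, np.float64(0.688)], [0, 0, np.float64(0.826)], [0, 0, np.float64(0.964)], [0, 0, np.float64(0.964)], [0, 0, np.float64(0.964)]] 9
[609.49, -193.28, 233.0] 81.52
[[-0.018, -0.001, 0.0], [-0.036, -0.004, 0.0], [-0.053, -0.009, 0.0], [-0.07, -0.015, 0.0], [-0.086, -0.024, 0.0], [-0.101, -0.034, 0.0], [-0.115, -0.046, 0.0], 
[... 247 characters left out ...]
loat64(0.964)], [0, 0, np.float64(0.964)]] 9
[ 609.50558971 -193.18164523] 86.65481837753843 0.10394976777747128
[599.75, -258.46, 233.0] 81.5
[[-0.034, -0.0, 0.0], [-0.068, -0.0, 0.0], [-0.102, 0.0, 0.0], [-0.135, -0.0, 0.0], [-0.169, -0.0, 0.0], [-0.203, -0.0, 0.0], [-0.237, 0.0, 0.0], [-0.271, -0.0, 0.0], [-0.305, -0.0, 0.0], [-0.338, -0.0, 0.0], [-0.372, 0.0, 0.0], [-0.406, -0.0, 0.0], [-0.44, -0.0, 0.0], [-0.44, -0.0, 0.0], [-0.44, -0.0, 0.0], [-0.44, -0.0, 0.0]]
[[0, 0, -0.0], [0, 0, -0.0], [0, 0, -0.0], [0, 0, -0.0], [0, 0, -0.0], [0, 0, -0.0], [0, 0, -0.0], [0, 0, -0.0], [0, 0, -0.0], [0, 0, -0.0], [0, 0, -0.0], [0, 0, -0.0], [0, 0, -0.0], [0, 0, -0.0], [0, 0, -0.0], [0, 0, -0.0]] 16
```

>>> carry_out(hand=[1, 1, 1, 1, 1, 1, 1, 1, 1, 1, 1], offset=[[-0.002, 0.021, 0], [-0.002, 0.021, 0], [-0.033, 0.02, 0], [-0.064, 0.02, 0], [-0.095, 0.02, 0], [-0.126, 0.02, 0], [-0.157, 0.02, 0], [-0.188, 0.02, 0], [-0.219, 0.02, 0], [-0.219, 0.02, 0], [-0.219, 0.02, 0]], rotation=[[0, 0, 0], [0, 0, 0], [0, 0, 0], [0, 0, 0], [0, 0, 0], [0, 0, 0], [0, 0, 0], [0, 0, 0], [0, 0, 0], [0, 0, 0], [0, 0, 0]])

```text
time_s: 22.15
tcp_pos: [589.9, -164.9, 232.9]
eef_rot: [[-0.979, 0.203, -0.0], [0.203, 0.979, 0.0], [0.0, 0.0, -1.0]]
wrist_force: [0.5, -1.5, -1.6]
finger_gap: 14.0
grip_force: 10.0
```

>>> carry_out(hand=[1, 1, 1, 1, 1, 1, 1, 1, 1], offset=[[-0.018, -0.001, 0], [-0.036, -0.004, 0], [-0.053, -0.009, 0], [-0.07, -0.015, 0], [-0.086, -0.024, 0], [-0.101, -0.034, 0], [-0.115, -0.046, 0], [-0.115, -0.046, 0], [-0.115, -0.046, 0]], rotation=[[0, 0, 0.137], [0, 0, 0.275], [0, 0, 0.413], [0, 0, 0.551], [0, 0, 0.688], [0, 0, 0.826], [0, 0, 0.964], [0, 0, 0.964], [0, 0, 0.964]])

```text
time_s: 23.28
tcp_pos: [605.4, -175.2, 233.0]
eef_rot: [[-0.574, 0.819, -0.0], [0.819, 0.574, 0.0], [0.0, -0.0, -1.0]]
wrist_force: [0.1, 0.4, -1.0]
finger_gap: 13.8
grip_force: 10.0
```

>>> carry_out(hand=[1, 1, 1, 1, 1, 1, 1, 1, 1], offset=[[-0.018, -0.001, 0], [-0.036, -0.004, 0], [-0.053, -0.009, 0], [-0.07, -0.015, 0], [-0.086, -0.024, 0], [-0.101, -0.034, 0], [-0.115, -0.046, 0], [-0.115, -0.046, 0], [-0.115, -0.046, 0]], rotation=[[0, 0, 0.138], [0, 0, 0.276], [0, 0, 0.413], [0, 0, 0.551], [0, 0, 0.689], [0, 0, 0.827], [0, 0, 0.964], [0, 0, 0.964], [0, 0, 0.964]])

```text
time_s: 24.4
tcp_pos: [609.7, -193.2, 233.0]
eef_rot: [[0.144, 0.99, -0.0], [0.99, -0.144, 0.0], [0.0, -0.0, -1.0]]
wrist_force: [0.1, -0.3, -0.7]
finger_gap: 14.0
grip_force: 10.0
```

>>> carry_out(hand=[1, 1, 1, 1, 1, 1, 1, 1, 1, 1, 1, 1, 1, 1, 1], offset=[[-0.034, 0, 0], [-0.068, 0, 0], [-0.102, 0, 0], [-0.135, 0, 0], [-0.169, 0, 0], [-0.203, 0, 0], [-0.237, 0, 0], [-0.271, 0, 0], [-0.305, 0, 0], [-0.338, 0, 0], [-0.372, 0, 0], [-0.406, 0, 0], [-0.44, 0, 0], [-0.44, 0, 0], [-0.44, 0, 0]], rotation=[[0, 0, 0], [0, 0, 0], [0, 0, 0], [0, 0, 0], [0, 0, 0], [0, 0, 0], [0, 0, 0], [0, 0, 0], [0, 0, 0], [0, 0, 0], [0, 0, 0], [0, 0, 0], [0, 0, 0], [0, 0, 0], [0, 0, 0]])

```text
time_s: 26.28
tcp_pos: [600.0, -258.5, 233.0]
eef_rot: [[0.147, 0.989, -0.0], [0.989, -0.147, 0.0], [0.0, -0.0, -1.0]]
wrist_force: [0.3, 0.8, -1.9]
finger_gap: 14.3
grip_force: 10.0
```

```bash
python3 - <<'E'
from h import *
s=arm.get_state();print(s["time_s"],s["tcp_pos"],s["finger_gap"],s["wrist_force"],s["wrist_torque"])
a=[]
for n in C:
    i=vision.snapshot(n);cv2.imwrite(f"pics/{n}4.png",i);u,v=proj(n,[598,-268,150])[0].astype(int);print(u,v)
    a.append(cv2.resize(i[v-30:v+30,u-30:u+30],(400,400),interpolation=cv2.INTER_CUBIC))
cv2.imwrite("pics/m5.png",np.clip(np.hstack(a)*1.8,0,255).astype(np.uint8))
E
```

```text
26.275 [ 600.041 -258.506  232.962] 14.278580201368655 [ 0.292  0.792 -1.934] [-0.052 -0.025  0.032]
131 168
366 178
```

View pics/m5.png

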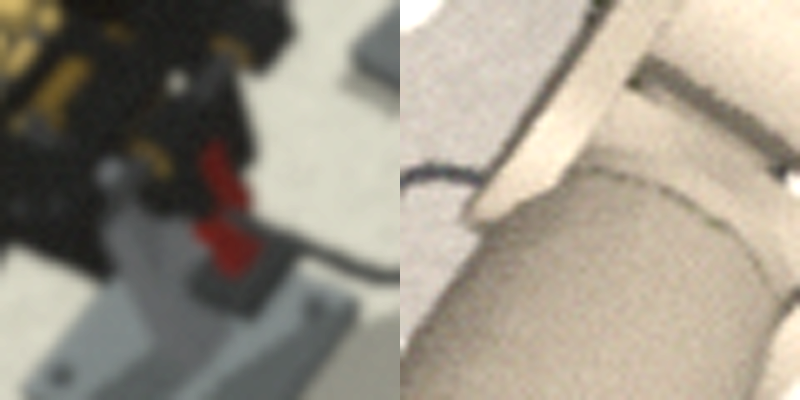

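The scene view shows the marker upright on the stop leg at about (135,173), with the rod passing through the ring and the post just to the left. Next I feel for the stop.

>>> carry_out(hand=[1, 1, 1, 1, 1, 1, 1], offset=[[-0.015, 0, 0], [-0.03, 0, 0], [-0.045, 0, 0], [-0.06, 0, 0], [-0.07, 0, 0], [-0.07, 0, 0], [-0.07, 0, 0]], rotation=[[0, 0, 0], [0, 0, 0], [0, 0, 0], [0, 0, 0], [0, 0, 0], [0, 0, 0], [0, 0, 0]])

```text
time_s: 27.25
tcp_pos: [598.5, -269.0, 233.0]
eef_rot: [[0.147, 0.989, -0.0], [0.989, -0.147, 0.0], [0.0, -0.0, -1.0]]
wrist_force: [-0.1, -0.5, -1.3]
finger_gap: 14.1
grip_force: 10.0
```

>>> carry_out(hand=[1, 1, 1, 1], offset=[[-0.01, 0, 0], [-0.02, 0, 0], [-0.02, 0, 0], [-0.02, 0, 0]], rotation=[[0, 0, 0], [0, 0, 0], [0, 0, 0], [0, 0, 0]])

```text
time_s: 27.75
tcp_pos: [598.0, -272.0, 233.0]
eef_rot: [[0.147, 0.989, -0.0], [0.989, -0.147, -0.0], [-0.0, -0.0, -1.0]]
wrist_force: [-0.4, -0.3, -1.1]
finger_gap: 14.0
grip_force: 10.0
```

>>> carry_out(hand=[1, 1, 1], offset=[[-0.01, 0, 0], [-0.01, 0, 0], [-0.01, 0, 0]], rotation=[[0, 0, 0], [0, 0, 0], [0, 0, 0]])

```text
time_s: 28.12
tcp_pos: [597.8, -273.4, 233.0]
eef_rot: [[0.147, 0.989, -0.0], [0.989, -0.147, 0.0], [0.0, -0.0, -1.0]]
wrist_force: [0.1, 0.2, -0.8]
finger_gap: 13.9
grip_force: 10.0
```

>>> carry_out(hand=[1, 1, 1], offset=[[-0.01, 0, 0], [-0.01, 0, 0], [-0.01, 0, 0]], rotation=[[0, 0, 0], [0, 0, 0], [0, 0, 0]])

```text
time_s: 28.5
tcp_pos: [597.6, -274.9, 233.0]
eef_rot: [[0.147, 0.989, -0.0], [0.989, -0.147, 0.0], [0.0, -0.0, -1.0]]
wrist_force: [-0.3, -0.2, -1.5]
finger_gap: 14.2
grip_force: 10.0
```

>>> carry_out(hand=[1, 1, 1], offset=[[-0.01, 0, 0], [-0.01, 0, 0], [-0.01, 0, 0]], rotation=[[0, 0, 0], [0, 0, 0], [0, 0, 0]])

```text
time_s: 28.88
tcp_pos: [597.4, -276.4, 233.0]
eef_rot: [[0.147, 0.989, 0.0], [0.989, -0.147, 0.0], [0.0, 0.0, -1.0]]
wrist_force: [-0.6, 0.1, -1.3]
finger_gap: 13.7
grip_force: 10.0
```

>>> carry_out(hand=[1, 1, 1], offset=[[-0.01, 0, 0], [-0.01, 0, 0], [-0.01, 0, 0]], rotation=[[0, 0, 0], [0, 0, 0], [0, 0, 0]])

```text
time_s: 29.25
tcp_pos: [597.2, -277.8, 233.0]
eef_rot: [[0.147, 0.989, 0.0], [0.989, -0.147, 0.0], [0.0, -0.0, -1.0]]
wrist_force: [-0.2, 0.7, -0.2]
finger_gap: 14.1
grip_force: 10.0
```

>>> carry_out(hand=[1, 1, 1], offset=[[-0.01, 0, 0], [-0.01, 0, 0], [-0.01, 0, 0]], rotation=[[0, 0, 0], [0, 0, 0], [0, 0, 0]])

```text
time_s: 29.62
tcp_pos: [597.0, -279.3, 233.0]
eef_rot: [[0.147, 0.989, 0.0], [0.989, -0.147, 0.0], [0.0, 0.0, -1.0]]
wrist_force: [1.1, 2.3, -0.3]
finger_gap: 13.8
grip_force: 10.0
```

>>> carry_out(hand=[1, 1, 1], offset=[[-0.007, 0, 0], [-0.007, 0, 0], [-0.007, 0, 0]], rotation=[[0, 0, 0], [0, 0, 0], [0, 0, 0]])

```text
time_s: 30.0
tcp_pos: [596.8, -280.4, 233.0]
eef_rot: [[0.147, 0.989, 0.0], [0.989, -0.147, -0.0], [-0.0, 0.0, -1.0]]
wrist_force: [1.4, 2.6, 0.6]
finger_gap: 13.9
grip_force: 10.0
```

Contact felt, with the zero near y = -277.3. I'll back off, lower to near the hanging height, and measure averaged forces so I can release at nearly zero spring load.

```bash
cat > f.py <<'E'
from rig import arm,vision
import numpy as np
F=[];P=[]
for k in range(10): vision.snapshot("top");s=arm.get_state();F.append(s["wrist_force"]);P.append(s["tcp_pos"])
print(s["time_s"],np.mean(P,0).round(2),np.mean(F,0).round(2),(np.std(F,0)/10**.5).round(2))
E
python3 f.py
```

```text
30.5 [ 596.81 -280.4   232.99] [0.72 2.64 0.24] [0.14 0.11 0.13]
```

>>> carry_out(hand=[1, 1, 1, 1, 1], offset=[[-0.0, 0, 0], [0.015, 0, 0], [0.03, 0, 0.01], [0.03, 0, 0.018], [0.03, 0, 0.018]], rotation=[[0, 0, 0], [0, 0, 0], [0, 0, 0], [0, 0, 0], [0, 0, 0]])

```text
time_s: 31.12
tcp_pos: [597.3, -276.1, 230.0]
eef_rot: [[0.147, 0.989, -0.0], [0.989, -0.147, 0.0], [-0.0, -0.0, -1.0]]
wrist_force: [-0.6, -0.1, -1.8]
finger_gap: 13.9
grip_force: 10.0
```

```bash
python3 f.py
```

```text
31.625 [ 597.43 -276.04  230.27] [-0.17  0.1  -0.87] [0.13 0.19 0.21]
```

>>> carry_out(hand=[1, 1, 1], offset=[[-0.01, 0, 0], [-0.02, 0, 0], [-0.02, 0, 0]], rotation=[[0, 0, 0], [0, 0, 0], [0, 0, 0]])

```text
time_s: 32.0
tcp_pos: [597.0, -278.9, 230.3]
eef_rot: [[0.147, 0.989, 0.0], [0.989, -0.147, 0.0], [0.0, 0.0, -1.0]]
wrist_force: [-0.6, 0.7, -0.1]
finger_gap: 13.9
grip_force: 10.0
```

```bash
python3 f.py
```

```text
32.5 [ 597.03 -278.86  230.29] [ 0.35  1.71 -0.75] [0.12 0.16 0.12]
```

>>> carry_out(hand=[1, 1, 1], offset=[[0.01, 0, 0], [0.01, 0, 0], [0.01, 0, 0]], rotation=[[0, 0, 0], [0, 0, 0], [0, 0, 0]])

```text
time_s: 32.88
tcp_pos: [597.2, -277.5, 230.2]
eef_rot: [[0.147, 0.989, -0.0], [0.989, -0.147, -0.0], [-0.0, -0.0, -1.0]]
wrist_force: [0.6, 0.8, -1.0]
finger_gap: 13.6
grip_force: 10.0
```

```bash
python3 f.py
```

```text
33.375 [ 597.21 -277.5   230.25] [ 0.28  0.19 -1.12] [0.11 0.21 0.14]
```

>>> carry_out(hand=[0.68, 0.67, 0.66, 0.65, 0.63, 0.6, 0.5, 0.3, 0.1, 0.1], offset=[[0, 0, 0], [0, 0, 0], [0, 0, 0], [0, 0, 0], [0, 0, 0], [0, 0, 0], [0, 0, 0], [0, 0, 0], [0, 0, 0], [0, 0, 0]], rotation=[[0, 0, 0], [0, 0, 0], [0, 0, 0], [0, 0, 0], [0, 0, 0], [0, 0, 0], [0, 0, 0], [0, 0, 0], [0, 0, 0], [0, 0, 0]], squeeze=3)

```text
time_s: 34.62
tcp_pos: [597.2, -277.4, 230.3]
eef_rot: [[0.147, 0.989, -0.0], [0.989, -0.147, 0.0], [0.0, -0.0, -1.0]]
wrist_force: [-0.6, -0.5, -0.2]
finger_gap: 39.5
grip_force: 0.0
```

>>> carry_out(hand=[0.1, 0.1, 0.1, 0.1, 0.1, 0.1, 0.1], offset=[[0, 0, -0.05], [0, 0, -0.15], [0, 0, -0.3], [0, 0, -0.5], [0, 0, -0.8], [0, 0, -0.8], [0, 0, -0.8]], rotation=[[0, 0, 0], [0, 0, 0], [0, 0, 0], [0, 0, 0], [0, 0, 0], [0, 0, 0], [0, 0, 0]])

```text
time_s: 35.5
tcp_pos: [597.1, -277.3, 350.1]
eef_rot: [[0.147, 0.989, -0.0], [0.989, -0.147, 0.0], [0.0, -0.0, -1.0]]
wrist_force: [0.3, -0.8, -1.1]
finger_gap: 39.7
grip_force: 0.0
```

>>> carry_out(hand=[0.1, 0.1, 0.1, 0.1, 0.1, 0.1, 0.1], offset=[[-0.3, -0.3, -0.2], [-0.6, -0.7, -0.3], [-0.9, -1, -0.3], [-0.9, -1, -0.3], [-0.9, -1, -0.3], [-0.9, -1, -0.3], [-0.9, -1, -0.3]], rotation=[[0, 0, 0], [0, 0, 0], [0, 0, 0], [0, 0, 0], [0, 0, 0], [0, 0, 0], [0, 0, 0]])

```text
time_s: 36.38
tcp_pos: [429.9, -388.2, 394.8]
eef_rot: [[0.145, 0.989, -0.0], [0.989, -0.145, 0.001], [0.001, -0.0, -1.0]]
wrist_force: [-0.6, 0.6, -0.7]
finger_gap: 39.9
grip_force: 0.0
```

```bash
python3 - <<'E'
from h import *
s=arm.get_state();print(s["time_s"],s["tcp_pos"],s["finger_gap"],s["wrist_force"])
a=[]
for n in C:
    i=vision.snapshot(n);cv2.imwrite(f"pics/{n}5.png",i);u,v=proj(n,[598,-268,150])[0].astype(int)
    a.append(cv2.resize(i[v-30:v+30,u-30:u+30],(400,400),interpolation=cv2.INTER_CUBIC))
cv2.imwrite("pics/m6.png",np.clip(np.hstack(a)*1.6,0,255).astype(np.uint8))
E
```

```text
36.375 [ 429.933 -388.183  394.839] 39.936610409199645 [-0.635  0.584 -0.749]
```

View pics/m6.png

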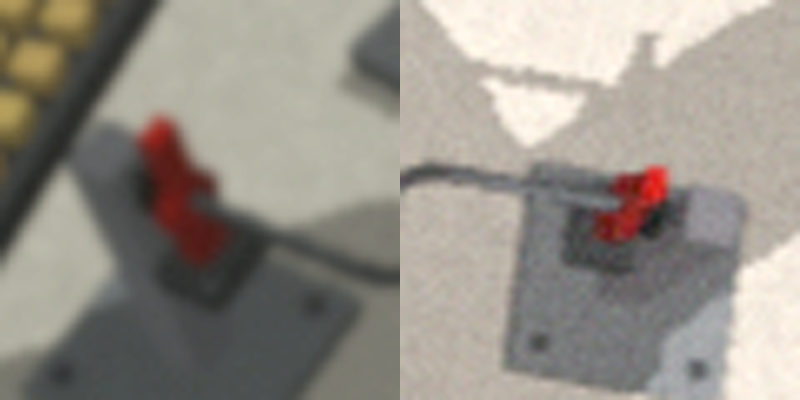

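The marker hangs on the stop leg by the black stop in both views, at scene (131,170) and top (367,178). I'll check position and tilt numerically.

```bash
cat > chk.py <<'E'
from h import *
from scipy.spatial.transform import Rotation as Ro
o0=np.array([0,0,63.5-12])
def red(n,im,w):
    x,y,ww,h=w;c=im[y:y+h,x:x+ww].astype(float);r=c[...,2]-c[...,:2].mean(2);return np.clip((r-8)/(np.percentile(r,98)*.75),0,1)
def model(n,p,w,S=8):
    x0,y0,ww,h=w;R=Ro.from_euler("ZYX",[p[2],p[3],p[4]],degrees=True).as_matrix();m=np.zeros((h*S,ww*S),np.uint8)
    for V in RED:
        uv=(proj(n,(V-[0,0,55.5])@R.T+[p[0],p[1],154])-[x0-.5,y0-.5])*S-.5
        cv2.fillConvexPoly(m,cv2.convexHull(np.round(uv).astype(np.int32)),1)
    return cv2.GaussianBlur(m.reshape(h,S,ww,S).mean((1,3)),(0,0),.6)
I={n:cv2.imread(f"pics/{n}5.png") for n in C};B={"scene":[0,0],"top":[0,0]}
W={n:(*(proj(n,[597,-277,154])[0].astype(int)-14),28,28) for n in C}
for n in C:
    o=red(n,I[n],W[n])
    p0=[597,-277,81.5,0,0];sx=np.vstack([p0,np.array(p0)+np.diag([5,5,6,6,6.])])
    r=minimize(lambda p:((model(n,p,W[n])-o)**2).sum()+((p[2]-81.5)/20)**2,p0,method="Nelder-Mead",options=dict(initial_simplex=sx,maxiter=800,xatol=.05));
    t=lambda a,b:None
    d=u=np.array([np.cos(np.radians(81.5)),np.sin(np.radians(81.5))]);print(n,r.x,r.fun)
    st={"scene":(594.868,-279.839),"top":(597.908,-279.082)}[n]
    print("  ring-centre to stop face est along rail:",(r.x[:2]-st)@d,"lateral",(r.x[:2]-st)@[d[1],-d[0]])
E
python3 chk.py
```

```text
scene [ 599.401 -277.281  113.714    1.501   -6.648] 17.40677978365988
  ring-centre to stop face est along rail: 3.2002545199919075 lateral 4.104646304117077
top [ 597.942 -279.045   70.944    1.318    0.752] 5.344705537169681
  ring-centre to stop face est along rail: 0.04153096766562299 lateral 0.028268205343066437
```

```bash
python3 -c "
from rig import arm
print(arm.job_done())"
```

```text
the job is handed in; nothing more can be done
None
```

The red marker is threaded round both bends and released hanging upright against the rubber stop. By the averaged force readings it sits within a few tenths of a millimetre of contact. Wrist-force readings between moves stayed under about 4 N, the arm touched nothing else that I could detect, and the job was handed in at about 36 s.

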